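# Snap the dry box lid shut all round

## Task

The lid of the white dry box on the shower bench is on, but its teal rim has not been snapped down all round. Press around the rim with the fingertips, section by section, until all four sections have clicked fully shut. Do not lift or tip the box or shove it out of its place, and leave the clip, the buckle and the bottle where they are.

Things in the scene. Friction and masses are not known exactly. Their poses are not given: they have to be found in the camera images.
- drybox: Loose white plastic dry box, 180 mm (its x) by 140 mm (its y), about 0.9 kg, standing on the bench. Origin at the centre of its underside, z up. Its lid has a recessed grey centre panel (120 x 80 mm, top 63 mm above the bench) framed by four separate teal snap-fit rim sections. An orange seal shows under any section that is still up. Top of a section: 76 mm above the bench when fully up, 68 mm when shut.
- rim_front_top (a point): Centre of the top face of the teal rim section on the near short side (toward the box's -x); the section measures 26 mm in box x, 138 mm in box y, 10 mm thick; this point lies at (-76, 0) mm from the box centre in the box's x, y, and sinks with the section.
- rim_front (a joint): How far the front rim section is pressed straight down, m: 0 = fully up, 0.008 = shut against a hard stop. The fit is tight: it moves only under a push of about 8 N or more and stays wherever it is left. At the start the front and back sections stand up (at most 3 mm down); the left and right ones may be anywhere from up to already shut. 15 N of push surely shuts it. Pressing one section does not move the others.
- rim_back_top (a point): Centre of the top face of the teal rim section on the far short side (box +x); the section measures 26 mm in box x, 138 mm in box y, 10 mm thick; this point lies at (+76, 0) mm from the box centre in the box's x, y, and sinks with the section.
- rim_back (a joint): How far the back rim section is pressed straight down, m: 0 = fully up, 0.008 = shut against a hard stop. The fit is tight: it moves only under a push of about 8 N or more and stays wherever it is left. At the start the front and back sections stand up (at most 3 mm down); the left and right ones may be anywhere from up to already shut. 15 N of push surely shuts it. Pressing one section does not move the others.
- rim_left_top (a point): Centre of the top face of the teal rim section on the left long side (box +y); the section measures 120 mm in box x, 26 mm in box y, 10 mm thick; this point lies at (0, +56) mm from the box centre in the box's x, y, and sinks with the section.
- rim_left (a joint): How far the left rim section is pressed straight down, m: 0 = fully up, 0.008 = shut against a hard stop. The fit is tight: it moves only under a push of about 8 N or more and stays wherever it is left. At the start the front and back sections stand up (at most 3 mm down); the left and right ones may be anywhere from up to already shut. 15 N of push surely shuts it. Pressing one section does not move the others.
- rim_right_top (a point): Centre of the top face of the teal rim section on the right long side (box -y); the section measures 120 mm in box x, 26 mm in box y, 10 mm thick; this point lies at (0, -56) mm from the box centre in the box's x, y, and sinks with the section.
- rim_right (a joint): How far the right rim section is pressed straight down, m: 0 = fully up, 0.008 = shut against a hard stop. The fit is tight: it moves only under a push of about 8 N or more and stays wherever it is left. At the start the front and back sections stand up (at most 3 mm down); the left and right ones may be anywhere from up to already shut. 15 N of push surely shuts it. Pressing one section does not move the others.
- clip: Loose red plastic clip, 75 x 24 x 24 mm, lying beside the box on its left (+y) side; origin at the centre of its underside. Not part of the job.
- buckle: Loose black fin buckle frame, 55 x 45 x 14 mm, lying beside the box on its right (-y) side; origin at the centre of its underside. Not part of the job.
- bottle: Loose yellow sunscreen bottle, 50 mm diameter, 120 mm tall, standing beyond the far (+x) end of the box; origin at the centre of its underside. Not part of the job.

How it is judged (in metres and radians):
At the end, for the whole second after the job is handed in: All four rim sections are shut (each pressed down more than 6.5 of its 8 mm) with nothing holding them; the box stands flat on the bench, at rest, within 30 mm of where it began; clip, buckle and bottle are within 20 mm of where they began (value of joint each of rim_front, rim_back, rim_left, rim_right above 0.0065 m and distance of drybox from where it was at the start of the episode below 0.03 m and height (world z) of drybox below 0.006 m and angle between drybox's own z axis and vertical below 0.05 rad and linear speed of drybox below 0.02 m/s and distance of each of clip, buckle, bottle from where it was at the start of the episode below 0.02 m); the robot touches nothing.
It fails at once if the box is lifted off the bench or tipped (height (world z) of drybox above 0.012 m or angle between drybox's own z axis and vertical above 0.2 rad).
It fails at once if the box is shoved more than 30 mm (distance of drybox from where it was at the start of the episode above 0.03 m).
It fails at once if the clip, buckle or bottle is lifted, knocked over or displaced by more than 20 mm (distance of any of clip, buckle, bottle from where it was at the start of the episode above 0.02 m or angle between bottle's own z axis and vertical above 0.3 rad).
It also fails if it takes over 42 s, if anything falls off the work surface, if the arm or the gripper's body presses on something with over 40 N, if the wrist force passes 120 N, or if a joint passes its speed limit or range.

## Robot

A 7-joint arm with a two-finger parallel gripper is mounted at the origin on the work surface. World frame = base frame: x ahead of the robot, y to its left, z up, the work surface at z = 0. Lengths are in m, angles in degrees, forces in N, time in s.
With the tool pointing down it reaches from about 0.425 to 1.025 m from the base axis. Payload 9.4 kg.
Tool frame: the origin (TCP) lies on the front face of the gripper's body, between the roots of the fingers; the fingertips stand 73 mm ahead of it and the grasp point (between the pads) lies 54 mm ahead of it; z points along the fingers, y is the direction in which the jaws open and shut (so a half turn about z gives the same grasp; the last joint's range is limited). The gripper opens to 85 mm and grips with 20 to 120 N. Pads are 22 mm wide; open, the fingers measure 114 mm over their backs; the gripper's body (76 mm by 85 mm) begins 54 mm behind the grasp point. The pads swing forward as they close: fully open they stand 13 mm farther back than shut.
Start: joints at [67.168, 34.337, -0.143, 91.639, 0.103, 54.024, -4.572], TCP at [0.229, -0.688, 0.304] pointing down, gripper open.
Joint ranges: [-147.43, 147.43], [-19.82, 112.94], [-74.19, 73.91], [6.32, 146.72], [-59.91, 239.91], [6.04, 106.73], [-150.56, 150.56]. Speed limits (degrees/s): [127.2, 127.2, 172.46, 172.46, 180, 180, 180].

## Interface

Orientations are given as [roll, pitch, yaw] about the fixed x, y, z axes, in that order (R = Rz(yaw) Ry(pitch) Rx(roll)).
In Python, from cell import ctrl gives the robot as it stands.
- The arm moves only by the tool move_arm, never from a script. Its argument "deltas" is a list of rows, each a list of 2 entries, a list of its own where there are three numbers: the shift along the tool's x, y, z normalised to -1 to 1, where 1 is 0.025 m, then the turn about the tool's z normalised to -1 to 1, where 1 is 0.1 rad. A call has 1 to 12 rows; each row shifts and turns the commanded pose from where the row before left it, along the tool's axes as they then stand; what a row does not reach is not made up. A row lasts 1/12 s, in which the tool goes at most 41.7 mm and 7.16 degrees, less where a joint would pass 70% of its speed; a pose out of reach is approached as far as the arm can. A call with a number of a shift or a turn outside -1 to 1 is refused whole. A call with a gripper value outside its range is refused whole. "claw" is the opening, from 0 (shut) to 1 (fully open), set as the call begins (left out, the last holds). The fingers move at their own pace and stop on an object; "newtons" is the grip in N (left out, the last holds). Time passes only in rows, so rows that do not move let the fingers close. It gives the time, the measured TCP pose, the force and the opening at its end, in the units of the state.
- ctrl.get_state(): the state, without advancing time (a new reading comes with each control period).
- ctrl.get_image(name): name is "scene" or "side" or "wrist"; returns a dict with "pixels" (400x640x3 uint8, red, green, blue), "range_z" (400x640 float32, m along the optical axis (not along the pixel's ray), 0 where there is no reading), "mtx" (3x3 intrinsics, pixels), "position" and "attitude" of the camera in the world. Camera axes: x right, y down, z forward; pixel columns grow to the right and rows downward; lengths in m; the calibration is good to about 2 mm. The wrist camera is an equidistant fisheye: a pixel r from the principal point sees the ray r / f radians off the axis. A picture is of the moment at which its call begins.
- ctrl.hand_in(): hands the job in, once; it reports no verdict.
The state is a dict: "t": time; "qpos": joint angles; "joint_vel": joint speeds; "effort": joint torques, N m; "tcp_pos": TCP position; "tool_rot": TCP orientation; "force": force on the tool from outside, world axes, zero at the start; "ft_torque": the same for the moment, N m; "width": finger opening in m.
Only numpy, scipy, OpenCV 4.12 (cv2) and the standard library are available. Lean on these libraries where they do the work, as an engineer would, in place of code of your own. Each camera call takes 0.05 s, during which the arm holds its last target.

## Working session

There is one attempt and no reset: what is moved stays moved. The work goes in short steps, Python scripts to look and compute and a tool call to move; the robot and the scene stay as the last step left them, time stands still between calls to the robot, and variables do not carry over. Pictures are saved under pics/ and viewed, and the job is handed in when it is done.

Besides the shell and the picture viewer there is one more tool, called after "Call:" as name([rows], argument=value, ...), one row to a line, values as JSON. move_arm: Moves the arm, as the interface text tells. Its arguments: {"type":"object","properties":{"deltas":{"type":"array","items":{"type":"array"}},"claw":{"type":"number"},"newtons":{"type":"number"}},"required":["deltas"]}

```bash
mkdir -p pics
cat > h.py <<'E'
from cell import ctrl
import numpy as np, cv2
from scipy.spatial.transform import Rotation as R
def shot(n,f):
    d=ctrl.get_image(n); cv2.imwrite('pics/'+f,cv2.cvtColor(d['pixels'],cv2.COLOR_RGB2BGR)); return d
def att(d):
    a=np.array(d['attitude'],float)
    return a if a.shape==(3,3) else (R.from_euler('xyz',a,degrees=True).as_matrix() if a.size==3 else R.from_quat(a).as_matrix())
def cloud(d):
    z=d['range_z'];K=np.array(d['mtx']);v,u=np.indices(z.shape)
    p=np.stack([(u-K[0,2])/K[0,0]*z,(v-K[1,2])/K[1,1]*z,z],-1)
    return p@att(d).T+np.array(d['position'])
E
python3 - <<'E'
from h import *
s=ctrl.get_state();print(s)
a=shot('scene','s0.png');b=shot('side','d0.png')
for d in(a,b):print(d['mtx'],d['position'],d['attitude'])
np.savez('a.npz',**{k:a[k] for k in a});np.savez('b.npz',**{k:b[k] for k in b})
E
```

```text
{'t': 0.0, 'qpos': array([67.16796669, 34.38256611, -0.14529183, 91.68157446,  0.10278858,
       54.02470973, -4.57192888]), 'joint_vel': array([-0.03653547, -0.02067191,  0.0992464 ,  0.01883178,  0.05559724,
        0.06148889,  0.05829564]), 'effort': array([-8.39914975e-06, -7.76441145e+01,  1.56536747e+00, -2.58015132e+01,
        1.23830640e-02,  8.73702957e-03,  9.71589998e-06]), 'tcp_pos': array([ 0.22916829, -0.68743748,  0.30303757]), 'tool_rot': array([-1.79911644e+02,  8.11033177e-03,  1.84405277e+01]), 'force': array([-0.07094906, -0.84786775,  0.04438511]), 'ft_torque': array([-0.01936826,  0.05734497, -0.03312044]), 'width': 0.08535187343747791}
[[371.95841022   0.         326.04174932]
 [  0.         371.95841022 198.55681633]
 [  0.           0.           1.        ]] [1.09309663 0.14024929 0.55455301] [-135.59913581    1.02904832   99.51751147]
[[373.03829348   0.         316.60040155]
 [  0.         373.03829348 204.85777031]
 [  0.           0.           1.        ]] [0.502547   0.52924382 0.46574562] [-1.29540157e+02 -4.77062215e-02 -1.67655841e+02]
```

View pics/s0.png

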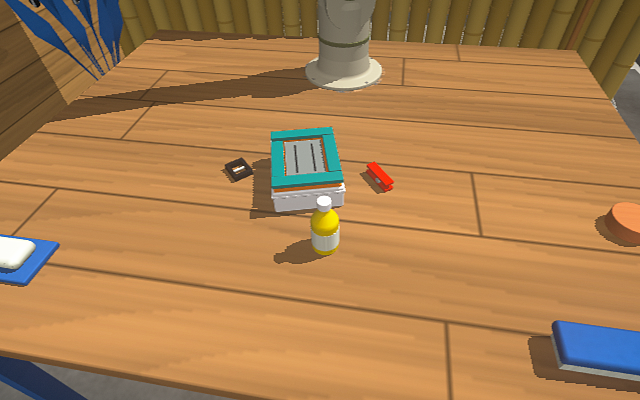

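View pics/d0.png

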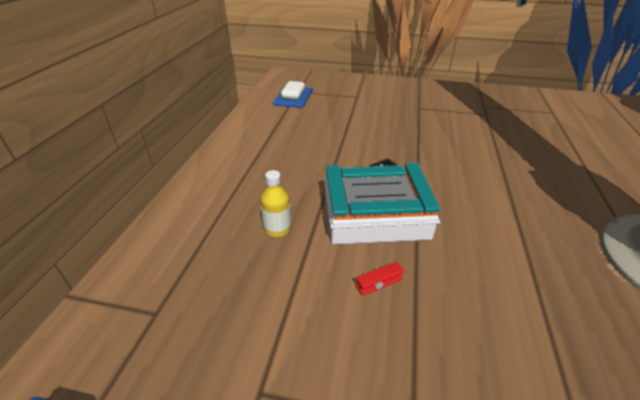

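```bash
cat > m.py <<'E'
from h import *
import sys
def teal(d):
    h=cv2.cvtColor(d['pixels'],cv2.COLOR_RGB2HSV); return (h[...,0]>78)&(h[...,0]<100)&(h[...,1]>90)&(h[...,2]>50)
if __name__=='__main__':
  for f in sys.argv[1:]:
    d=dict(np.load(f)); P=cloud(d); m=teal(d)&(P[...,2]>.055)&(P[...,2]<.09)
    q=P[m]; print(f,len(q),q.min(0),q.max(0))
    r=cv2.minAreaRect((q[:,:2]*1000).astype(np.float32)); print(r)
    h,e=np.histogram(q[:,2],bins=np.arange(.06,.085,.001));print(list(zip((e[:-1]*1000).round(),h)))
    z=P[...,2];m2=(z>.008)&(z<.2)
    print('all>8mm',P[m2].min(0),P[m2].max(0))
E
python3 m.py a.npz b.npz
```

```text
a.npz 2240 [ 0.40667496 -0.10014861  0.05753345] [0.61240021 0.0754981  0.0770283 ]
((509.0885009765625, -12.030998229980469), (179.99130249023438, 136.54176330566406), 16.41888999938965)
[(np.float64(60.0), np.int64(0)), (np.float64(61.0), np.int64(0)), (np.float64(62.0), np.int64(0)), (np.float64(63.0), np.int64(0)), (np.float64(64.0), np.int64(4)), (np.float64(65.0), np.int64(14)), (np.float64(66.0), np.int64(84)), (np.float64(67.0), np.int64(203)), (np.float64(68.0), np.int64(193)), (np.float64(69.0), np.int64(87)), (np.float64(70.0), np.int64(60)), (np.float64(71.0), np.int64(67)), (np.float64(72.0), np.int64(192)), (np.float64(73.0), np.int64(478)), (np.float64(74.0), np.int64(502)), (np.float64(75.0), np.int64(285)), (np.float64(76.0), np.int64(69)), (np.float64(77.0), np.int64(1)), (np.float64(78.0), np.int64(0)), (np.float64(79.0), np.int64(0)), (np.float64(80.0), np.int64(0)), (np.float64(81.0), np.int64(0)), (np.float64(82.0), np.int64(0)), (np.float64(83.0), np.int64(0)), (np.float64(84.0), np.int64(0))]
all>8mm [-0.63456633 -1.59593433  0.00800129] [0.85031524 1.06637279
[... 432 characters left out ...]
64(48)), (np.float64(67.0), np.int64(93)), (np.float64(68.0), np.int64(247)), (np.float64(69.0), np.int64(235)), (np.float64(70.0), np.int64(82)), (np.float64(71.0), np.int64(63)), (np.float64(72.0), np.int64(78)), (np.float64(73.0), np.int64(279)), (np.float64(74.0), np.int64(668)), (np.float64(75.0), np.int64(708)), (np.float64(76.0), np.int64(309)), (np.float64(77.0), np.int64(38)), (np.float64(78.0), np.int64(0)), (np.float64(79.0), np.int64(0)), (np.float64(80.0), np.int64(0)), (np.float64(81.0), np.int64(0)), (np.float64(82.0), np.int64(0)), (np.float64(83.0), np.int64(0)), (np.float64(84.0), np.int64(0))]
all>8mm [-0.4481675  -1.61373732  0.00800373] [1.49408313 0.42127872 0.19998664]
```

The two views agree: the box is centred near (0.509, -0.012). In the scene view the lid spans about (270-343, 127-188), with the bottle at (324, 228), clip at (380, 176) and buckle at (238, 169). Next I'll get the height of each section.

```bash
cat > sec.py <<'E'
from m import *
C=np.array([.5092,-.0117]);S=dict(front=(-76,0,26,138),back=(76,0,26,138),left=(0,56,120,26),right=(0,-56,120,26))
def sec(d,yaw=16.4):
    P=cloud(d);m=teal(d);y=np.deg2rad(yaw);Rm=np.array([[np.cos(y),-np.sin(y)],[np.sin(y),np.cos(y)]])
    q=P[m];b=(q[:,:2]-C)@Rm*1000
    for k,(cx,cy,w,h) in S.items():
        i=(abs(b[:,0]-cx)<w/2-5)&(abs(b[:,1]-cy)<h/2-5)&(q[:,2]>.055)
        if k in('front','back'): pass
        print(yaw,k,i.sum(),(Rm@np.array([cx,cy])/1000+C).round(4),(np.median(q[i,2])*1000).round(1),(q[i,2].std()*1000).round(1))
if __name__=='__main__':
    for f in('a.npz','b.npz'):
        for y in(16.4,-16.4):sec(dict(np.load(f)),y)
        d=dict(np.load(f));P=cloud(d);hs=cv2.cvtColor(d['pixels'],cv2.COLOR_RGB2HSV);H,Sa,V=[hs[...,i].astype(int) for i in range(3)]
        near=(abs(P[...,0]-.53)<.25)&(abs(P[...,1])<.25)
        for n,mm in dict(yellow=(H>22)&(H<34)&(Sa>180)&(P[...,2]>.04),red=((H<4)|(H>176))&(Sa>200)&(P[...,2]>.005),black=(V<60)&(P[...,2]>.006)).items():
            q=P[mm&near];
            if len(q):print(n,len(q),np.percentile(q,2,axis=0).round(3),np.percentile(q,98,axis=0).round(3))
E
python3 sec.py
```

```text
16.4 front 250 [ 0.4363 -0.0332] 73.5 1.3
16.4 back 385 [0.5821 0.0098] 74.9 0.9
16.4 left 258 [0.4934 0.042 ] 74.1 0.8
16.4 right 265 [ 0.525  -0.0654] 67.9 0.8
-16.4 front 157 [0.4363 0.0098] 73.6 2.0
-16.4 back 229 [ 0.5821 -0.0332] 74.2 3.0
-16.4 left 160 [0.525 0.042] 74.2 1.0
-16.4 right 158 [ 0.4934 -0.0654] 68.2 2.6
yellow 601 [0.674 0.039 0.06 ] [0.703 0.082 0.099]
red 14 [0.465 0.117 0.007] [0.515 0.17  0.024]
black 30 [ 0.464 -0.178  0.006] [0.548 0.015 0.066]
16.4 front 380 [ 0.4363 -0.0332] 74.4 0.7
16.4 back 405 [0.5821 0.0098] 76.0 0.7
16.4 left 413 [0.4934 0.042 ] 75.1 0.7
16.4 right 277 [ 0.525  -0.0654] 69.0 0.7
-16.4 front 285 [0.4363 0.0098] 74.3 1.9
-16.4 back 201 [ 0.5821 -0.0332] 75.5 4.0
-16.4 left 278 [0.525 0.042] 75.0 2.5
-16.4 right 209 [ 0.4934 -0.0654] 68.9 3.2
yellow 569 [0.655 0.056 0.063] [0.695 0.084 0.098]
red 705 [0.457 0.125 0.006] [0.517 0.174 0.026]
black 69 [ 0.44  -0.193  0.008] [ 0.525 -0.005  0.07 ]
```

Call:
move_arm([
  [[0.4,-0.4,0],0],
  [[0.8,-0.8,0],0],
  [[0.95,-1,0],0],
  [[0.95,-1,0],0],
  [[0.95,-1,0],0],
  [[0.95,-1,0],0],
  [[0.95,-1,0],0],
  [[0.95,-1,0],0],
  [[0.95,-1,0],0],
  [[0.95,-1,0],0],
  [[0.95,-1,0],0],
  [[0.95,-1,0],0],
], claw=0)

```text
t: 1.1
tcp_pos: [0.3947, -0.3351, 0.3039]
tool_rot: [-180.0, -0.0, 18.5]
force: [1.1, 0.4, -0.4]
width: 0.0001
```

Call:
move_arm([
  [[0.95,-1,0],0],
  [[0.95,-1,0],0],
  [[0.95,-1,0],0],
  [[0.95,-1,0],0],
  [[0.95,-1,0.2],0],
  [[0.95,-1,0.4],0],
  [[0.95,-1,0.5],0],
  [[0.8,-0.8,0.5],0],
  [[0.4,-0.4,0.5],0],
  [[0,0,0.5],0],
  [[0,0,0],0],
  [[0,0,0],0],
])

```text
t: 2.1
tcp_pos: [0.515, -0.0806, 0.2385]
tool_rot: [-180.0, 0.1, 18.5]
force: [0.5, -0.6, 0.7]
width: -0.0002
```

```bash
cat > go.py <<'E'
from h import *
import sys
T=dict(front=(.4363,-.0332),back=(.5821,.0098),left=(.4934,.042),right=(.525,-.0654))
s=ctrl.get_state();p=s['tcp_pos'];Rm=R.from_euler('xyz',s['tool_rot'],degrees=True).as_matrix()
print(s['t'],p.round(4),s['tool_rot'].round(2),s['force'].round(2),s['width'])
for k,t in T.items(): print(k,(Rm.T@(np.array([*t,p[2]])-p)/.025).round(2),'units; tip z mm',(p[2]-.073)*1000)
E
python3 go.py
```

```text
2.1 [ 0.515  -0.0806  0.2385] [-1.7996e+02  1.1000e-01  1.8470e+01] [ 0.47 -0.57  0.66] -0.00021910199046004265
front [-2.39 -2.8   0.01] units; tip z mm 165.4804842998493
back [ 3.69 -2.58 -0.01] units; tip z mm 165.4804842998493
left [ 0.73 -4.92  0.  ] units; tip z mm 165.4804842998493
right [ 0.57 -0.45 -0.  ] units; tip z mm 165.4804842998493
```

Call:
move_arm([
  [[0.3,-0.2,0.3],0],
  [[0.27,-0.25,0.6],0],
  [[0,0,0.7],0],
  [[0,0,0.7],0],
  [[0,0,0.6],0],
  [[0,0,0.4],0],
  [[0,0,0.2],0],
  [[0,0,0.1],0],
  [[0,0,0],0],
])

```text
t: 2.85
tcp_pos: [0.5259, -0.0659, 0.1489]
tool_rot: [180.0, -0.0, 18.4]
force: [0.1, -0.2, -0.3]
width: -0.0002
```

Call:
move_arm([
  [[0,0,0.1],0],
  [[0,0,0.1],0],
  [[0,0,0],0],
])

```text
t: 3.1
tcp_pos: [0.5259, -0.0659, 0.144]
tool_rot: [180.0, -0.0, 18.4]
force: [-1.0, -0.1, 0.5]
width: 0.0
```

```bash
python3 go.py; python3 -c "
from h import *
shot('wrist','w1.png')
shot('side','d1.png')"
```

```text
3.1 [ 0.5259 -0.0659  0.144 ] [ 1.7999e+02 -3.0000e-02  1.8430e+01] [-0.97 -0.1   0.47] 8.550617208030784e-06
front [-2.99 -2.37 -0.  ] units; tip z mm 71.0007653982004
back [ 3.09 -2.16  0.  ] units; tip z mm 71.0007653982004
left [ 0.13 -4.51 -0.  ] units; tip z mm 71.0007653982004
right [-0.03 -0.03 -0.  ] units; tip z mm 71.0007653982004
```

View pics/d1.png

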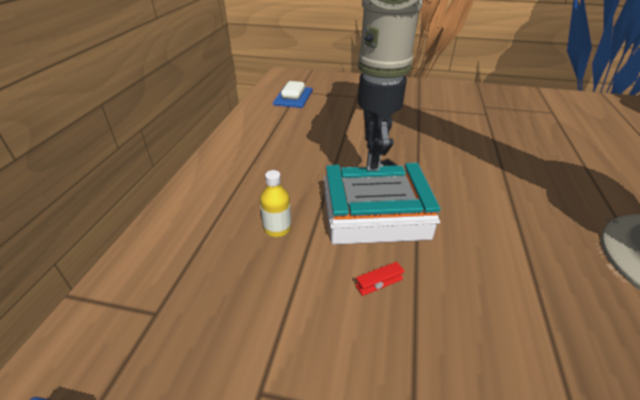

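The fingertip is over the right section at about (375, 165) and nearly touching it. The box, clip at (379, 278) and bottle at (275, 205) haven't moved. I'll press slowly.

Call:
move_arm([
  [[0,0,0.1],0],
  [[0,0,0],0],
])

```text
t: 3.37
tcp_pos: [0.5258, -0.0658, 0.1412]
tool_rot: [180.0, -0.0, 18.4]
force: [-0.6, -0.2, -0.2]
width: 0.0003
```

Call:
move_arm([
  [[0,0,0.06],0],
  [[0,0,0],0],
])

```text
t: 3.53
tcp_pos: [0.5258, -0.0658, 0.1406]
tool_rot: [180.0, -0.0, 18.4]
force: [-2.2, -0.1, 12.2]
width: 0.0001
```

Call:
move_arm([
  [[0,0,0.04],0],
  [[0,0,0],0],
])

```text
t: 3.7
tcp_pos: [0.5258, -0.0658, 0.1404]
tool_rot: [180.0, -0.1, 18.4]
force: [-4.2, 0.5, 24.8]
width: 0.0
```

The right section was already shut: 25 N with the tip at 67.4 mm. A TCP z of about 0.1405 is therefore my reference for a shut section. Next is the back.

Call:
move_arm([
  [[0,0,-0.6],0],
  [[0,0,-0.6],0],
  [[0.6,-0.4,0],0],
  [[0.8,-0.6,0],0],
  [[0.8,-0.6,0],0],
  [[0.6,-0.4,0],0],
  [[0.29,-0.16,0],0],
  [[0,0,0.4],0],
  [[0,0,0.3],0],
  [[0,0,0.1],0],
  [[0,0,0],0],
])

```text
t: 4.62
tcp_pos: [0.5807, 0.0085, 0.1477]
tool_rot: [-180.0, 0.2, 18.4]
force: [0.3, -1.0, 0.7]
width: 0.0001
```

```bash
python3 go.py
```

```text
4.6167 [0.5807 0.0085 0.1477] [-1.7999e+02  1.6000e-01  1.8360e+01] [ 0.28 -0.98  0.75] 9.91160821328097e-05
front [-6.01 -0.24  0.02] units; tip z mm 74.67544954314366
back [ 0.07 -0.03 -0.  ] units; tip z mm 74.67544954314366
left [-2.89 -2.37  0.01] units; tip z mm 74.67544954314366
right [-3.05  2.1   0.01] units; tip z mm 74.67544954314366
```

Call:
move_arm([
  [[0,0,0.1],0],
  [[0,0,0],0],
])

```text
t: 4.78
tcp_pos: [0.5814, 0.0087, 0.1461]
tool_rot: [180.0, 0.1, 18.4]
force: [-0.5, 0.1, 0.1]
width: 0.0003
```

Call:
move_arm([
  [[0,0,0.1],0],
  [[0,0,0],0],
])

```text
t: 4.95
tcp_pos: [0.5816, 0.009, 0.1439]
tool_rot: [180.0, 0.0, 18.4]
force: [-0.9, -0.3, -0.2]
width: -0.0
```

Call:
move_arm([
  [[0,0,0.08],0],
  [[0,0,0],0],
])

```text
t: 5.12
tcp_pos: [0.5817, 0.009, 0.142]
tool_rot: [180.0, 0.0, 18.4]
force: [-1.4, -1.7, 3.3]
width: 0.0001
```

Only 3 N at a tip height of 69 mm doesn't fit a section that was standing up, so I'll look.

```bash
python3 - <<'E'
from h import *
for n in('scene','side'):
    d=shot(n,n+'2.png');np.savez(n+'2.npz',**d)
    c=d['pixels'][110:240,200:420] if n=='scene' else d['pixels'][60:260,260:480]
    cv2.imwrite('pics/'+n+'2c.png',cv2.cvtColor(cv2.resize(c,None,fx=3.4 if n=='scene' else 2.9,fy=3.4 if n=='scene' else 2.9,interpolation=2),cv2.COLOR_RGB2BGR))
    import sec; sec.sec(d)
E
python3 go.py
```

```text
16.4 front 34 [ 0.4363 -0.0332] 73.8 0.7
16.4 back 340 [0.5821 0.0098] 69.2 15.0
16.4 left 117 [0.4934 0.042 ] 74.1 0.8
16.4 right 153 [ 0.525  -0.0654] 67.9 0.7
16.4 front 392 [ 0.4363 -0.0332] 74.4 0.6
16.4 back 220 [0.5821 0.0098] 70.1 0.7
16.4 left 412 [0.4934 0.042 ] 75.0 0.7
16.4 right 242 [ 0.525  -0.0654] 69.0 0.7
5.2167 [0.5817 0.009  0.142 ] [1.7997e+02 3.0000e-02 1.8390e+01] [-2.75 -3.46  4.13] 0.0001638469097597363
front [-6.05 -0.23  0.  ] units; tip z mm 68.99593532769146
back [ 0.02 -0.02 -0.  ] units; tip z mm 68.99593532769146
left [-2.94 -2.37  0.  ] units; tip z mm 68.99593532769146
right [-3.09  2.11  0.  ] units; tip z mm 68.99593532769146
```

View pics/scene2c.png

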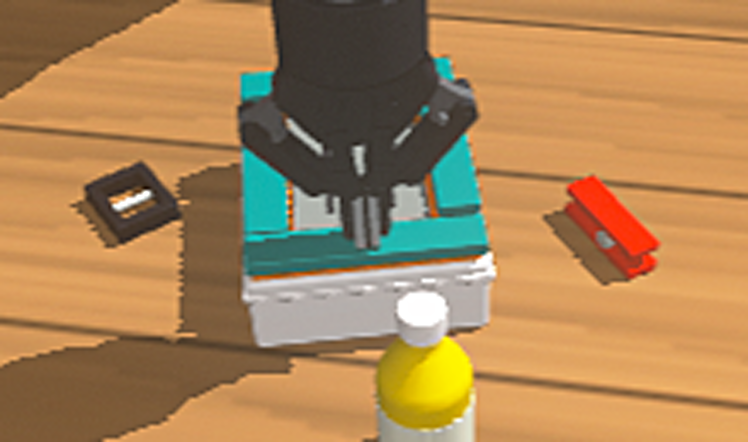

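View pics/side2c.png

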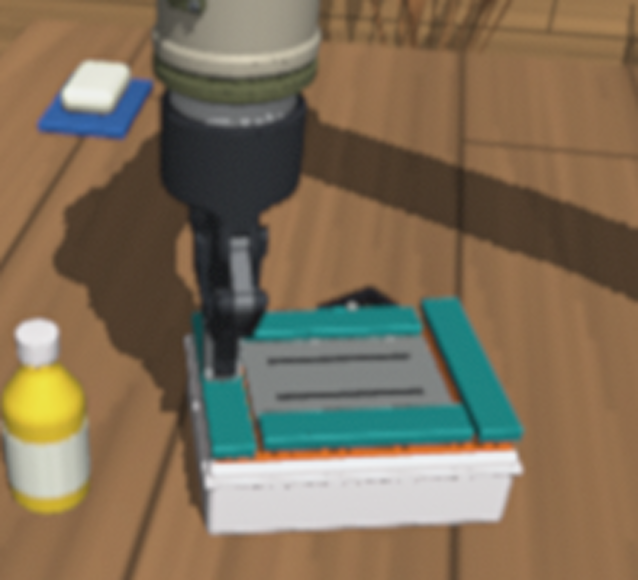

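The fingertip sits on the back section at about (365, 235) in the scene crop, and that section has dropped to about 70 mm. A thin orange line still shows, so it is going down but not shut. I'll keep pressing.

Call:
move_arm([
  [[0,0,0.06],0],
  [[0,0,0],0],
])

```text
t: 5.38
tcp_pos: [0.5817, 0.0091, 0.1407]
tool_rot: [180.0, 0.0, 18.4]
force: [-2.3, -2.5, 7.4]
width: -0.0
```

Call:
move_arm([
  [[0,0,0.06],0],
  [[0,0,0],0],
])

```text
t: 5.55
tcp_pos: [0.5817, 0.009, 0.1405]
tool_rot: [180.0, -0.0, 18.4]
force: [-5.7, -2.9, 22.8]
width: -0.0
```

The back section is shut, at the same height with 23 N. Next is the left.

Call:
move_arm([
  [[0,0,-0.6],0],
  [[0,0,-0.6],0],
  [[-0.5,-0.4,0],0],
  [[-0.8,-0.6,0],0],
  [[-0.8,-0.7,0],0],
  [[-0.6,-0.5,0],0],
  [[-0.24,-0.17,0],0],
  [[0,0,0.4],0],
  [[0,0,0.3],0],
  [[0,0,0.1],0],
  [[0,0,0],0],
  [[0,0,0],0],
])

```text
t: 6.55
tcp_pos: [0.4942, 0.0424, 0.1482]
tool_rot: [180.0, 0.0, 18.4]
force: [0.5, -0.8, -0.3]
width: -0.0001
```

Call:
move_arm([
  [[0,0,0.1],0],
  [[0,0,0.1],0],
  [[0,0,0.1],0],
  [[0,0,0],0],
  [[0,0,0],0],
])

```text
t: 6.97
tcp_pos: [0.4938, 0.0427, 0.1414]
tool_rot: [180.0, -0.0, 18.4]
force: [-0.2, 0.0, -0.2]
width: -0.0001
```

```bash
python3 go.py
```

```text
6.9667 [0.4938 0.0427 0.1414] [ 1.7999e+02 -2.0000e-02  1.8420e+01] [-0.19  0.01 -0.22] -6.779423007742134e-05
front [-3.14  2.15 -0.  ] units; tip z mm 68.36989939510542
back [2.94 2.36 0.  ] units; tip z mm 68.36989939510542
left [-0.02  0.02 -0.  ] units; tip z mm 68.36989939510542
right [-0.18  4.5   0.  ] units; tip z mm 68.36989939510542
```

Call:
move_arm([
  [[0,0,0.07],0],
  [[0,0,0],0],
])

```text
t: 7.13
tcp_pos: [0.4938, 0.0426, 0.1405]
tool_rot: [180.0, -0.1, 18.4]
force: [-2.2, -0.7, 15.9]
width: 0.0001
```

Call:
move_arm([
  [[0,0,0.05],0],
  [[0,0,0],0],
])

```text
t: 7.3
tcp_pos: [0.4938, 0.0427, 0.1403]
tool_rot: [180.0, -0.1, 18.4]
force: [-5.4, -0.7, 34.8]
width: 0.0002
```

Call:
move_arm([
  [[0,0,-0.6],0],
  [[0,0,-0.7],0],
  [[-0.6,0.4,0],0],
  [[-0.8,0.6,0],0],
  [[-0.8,0.6,0],0],
  [[-0.6,0.4,0],0],
  [[-0.34,0.15,0],0],
  [[0,0,0.4],0],
  [[0,0,0.3],0],
  [[0,0,0.1],0],
  [[0,0,0],0],
  [[0,0,0],0],
])

```text
t: 8.3
tcp_pos: [0.4363, -0.0325, 0.1506]
tool_rot: [-180.0, 0.0, 18.5]
force: [0.5, 0.3, -0.0]
width: -0.0001
```

Call:
move_arm([
  [[0,0,0.1],0],
  [[0,0,0.1],0],
  [[0,0,0.1],0],
  [[0,0,0],0],
  [[0,0,0],0],
])

```text
t: 8.72
tcp_pos: [0.4361, -0.0329, 0.1433]
tool_rot: [180.0, -0.0, 18.4]
force: [-0.9, 1.2, -0.2]
width: -0.0
```

```bash
python3 go.py
```

```text
8.7167 [ 0.4361 -0.0329  0.1433] [180.    -0.    18.45] [-0.9   1.24 -0.24] -9.849599470739354e-06
front [0.   0.01 0.  ] units; tip z mm 70.280238442929
back [6.08 0.23 0.  ] units; tip z mm 70.280238442929
left [ 3.12 -2.12  0.  ] units; tip z mm 70.280238442929
right [2.96 2.36 0.  ] units; tip z mm 70.280238442929
```

Call:
move_arm([
  [[0,0,0.1],0],
  [[0,0,0.05],0],
  [[0,0,0],0],
])

```text
t: 8.97
tcp_pos: [0.4361, -0.0329, 0.1405]
tool_rot: [180.0, -0.1, 18.4]
force: [-2.5, 1.0, 19.8]
width: -0.0001
```

Call:
move_arm([
  [[0,0,0.03],0],
  [[0,0,0],0],
])

```text
t: 9.13
tcp_pos: [0.4361, -0.033, 0.1403]
tool_rot: [180.0, -0.1, 18.4]
force: [-3.6, 0.5, 32.8]
width: 0.0
```

The front is shut. I'll lift and move clear, toward the robot's right, then check everything.

Call:
move_arm([
  [[0,0,-0.5],0],
  [[0,0,-1],0],
  [[0,0,-1],0],
  [[0,0,-1],0],
  [[0,0,-1],0],
  [[0.4,0.5,-0.5],0],
  [[0.4,1,0],0],
  [[0.4,1,0],0],
  [[0.4,1,0],0],
  [[0.4,1,0],0],
  [[0.4,1,0],0],
  [[0.4,1,0],0],
])

```text
t: 10.13
tcp_pos: [0.5544, -0.1662, 0.2637]
tool_rot: [-180.0, 0.0, 18.4]
force: [-0.4, 0.6, -0.5]
width: -0.0
```

Call:
move_arm([
  [[0.2,1,0],0],
  [[0.2,1,0],0],
  [[0,1,0],0],
  [[0,1,0],0],
  [[0,0.6,0],0],
  [[0,0,0],0],
  [[0,0,0],0],
  [[0,0,0],0],
])

```text
t: 10.8
tcp_pos: [0.5994, -0.2696, 0.2636]
tool_rot: [-179.9, 0.0, 18.5]
force: [0.7, -0.2, 0.1]
width: 0.0001
```

```bash
python3 - <<'E'
from h import *
import sec
for n in('scene','side'):
    d=shot(n,n+'3.png');np.savez(n+'3.npz',**d); sec.sec(d)
    c=d['pixels'][110:270,200:420] if n=='scene' else d['pixels'][140:310,240:460]
    cv2.imwrite('pics/'+n+'3c.png',cv2.cvtColor(cv2.resize(c,None,fx=3,fy=3,interpolation=2),cv2.COLOR_RGB2BGR))
s=ctrl.get_state();print(s['t'],s['tcp_pos'],s['force'])
E
python3 m.py scene3.npz side3.npz | grep '(('
# object shifts in side view
python3 - <<'E'
import numpy as np,cv2
from h import *
for o,n in(('a.npz','scene3.npz'),('b.npz','side3.npz')):
    for f in(o,n):
        d=dict(np.load(''+f));hs=cv2.cvtColor(d['pixels'],cv2.COLOR_RGB2HSV).astype(int)
        P=cloud(d);w=(abs(P[...,0]-.53)<.25)&(abs(P[...,1])<.25)
        for k,m in dict(y=(hs[...,0]>22)&(hs[...,0]<34)&(hs[...,1]>180)&(P[...,2]>.04),r=((hs[...,0]<4)|(hs[...,0]>176))&(hs[...,1]>200),b=(hs[...,2]<60)&(P[...,2]<.03)&(P[...,1]<-.1)).items():
            v,u=np.nonzero(m&w);print(f,k,len(u),u.mean().round(1),v.mean().round(1))
E
```

```text
16.4 front 246 [ 0.4363 -0.0332] 68.0 0.8
16.4 back 370 [0.5821 0.0098] 67.9 0.8
16.4 left 256 [0.4934 0.042 ] 68.0 0.8
16.4 right 265 [ 0.525  -0.0654] 68.0 0.8
16.4 front 387 [ 0.4363 -0.0332] 69.0 0.7
16.4 back 402 [0.5821 0.0098] 69.0 0.7
16.4 left 409 [0.4934 0.042 ] 69.0 0.7
16.4 right 277 [ 0.525  -0.0654] 69.0 0.7
10.9 [ 0.59961739 -0.26931232  0.26390503] [ 0.2322756   0.4750988  -0.47039843]
((509.2548828125, -12.343650817871094), (179.82186889648438, 135.83470153808594), 16.246829986572266)
((508.802490234375, -11.267723083496094), (176.14212036132812, 140.6671905517578), 16.153440475463867)
a.npz y 601 324.5 222.5
a.npz r 14 373.7 171.6
a.npz b 36 241.1 171.7
scene3.npz y 601 324.5 222.5
scene3.npz r 22 376.3 174.0
scene3.npz b 32 241.2 171.8
b.npz y 569 274.5 198.9
b.npz r 711 379.5 277.4
b.npz b 61 385.2 162.6
side3.npz y 564 274.5 198.9
side3.npz r 714 379.3 277.4
side3.npz b 62 385.2 162.6
```

View pics/scene3c.png

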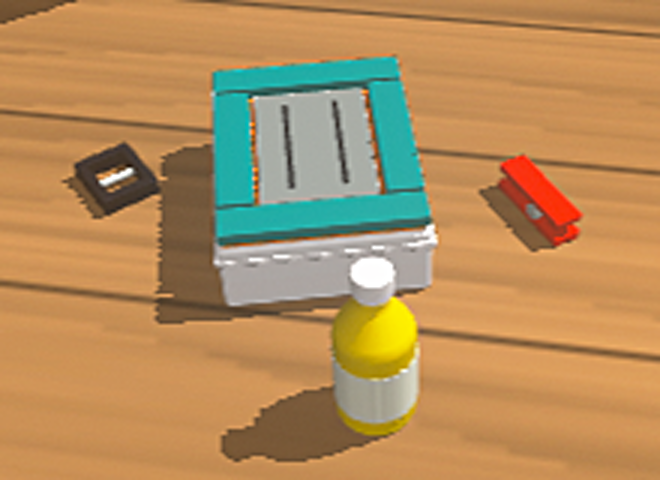

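View pics/side3c.png

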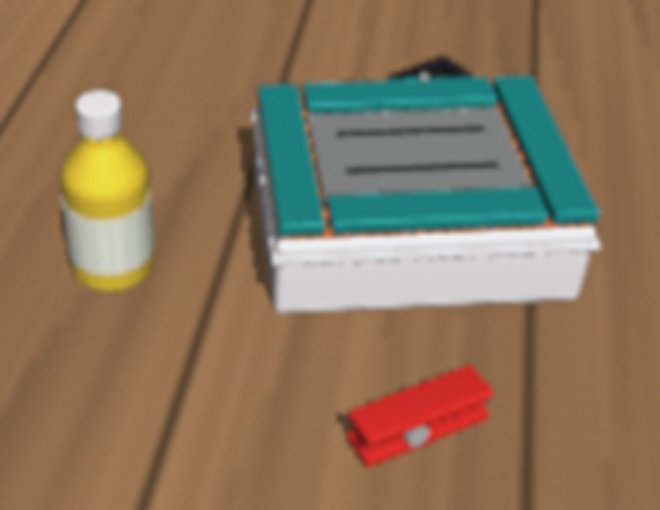

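All four sections are level: 68.0 mm in the scene view and 69.0 mm in the side view, which reads about 1 mm high. The crops show the teal frame flush, with the bottle, clip and buckle where they were.

```bash
python3 -c "
from cell import ctrl
print(ctrl.hand_in())"
```

```text
the job is handed in; nothing more can be done
None
```

All four rim sections are shut, and I handed the job in at about 11 s of the 42 s allowed. I pressed right, back, left and front in turn with the closed fingertips, using about 23–35 N at each stop. The right section was already down when I reached it.

- **Rim height:** every press ended at the same tool height. Afterwards all four tops measured 67.9–68.0 mm in the scene view and 69.0 mm in the side view. The side view read about 1 mm high throughout, including on the right section that was already shut.
- **Box:** it moved by less than 1 mm as measured, and its rotation changed by about 0.2°, which is within measurement noise.
- **Clip, buckle and bottle:** they showed no shift. The one exception is the clip in the scene view, where only 14–22 pixels matched and their average moved 2–3 pixels. In the side view, with about 700 matching pixels, it stayed put to 0.2 pixels.
- **Arm:** it was clear of everything at hand-in, with wrist force near zero.
- **Force reading:** it stayed low (under 8 N) while the back section was sliding down. I therefore judged shutting by the hard stop and the camera heights, not by a force click.

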